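# Turn the gear carousel so the zoom lens faces front

### The job

Turn the gear carousel by pushing its tray round with the fingertips, at the rim or on a divider, until the compartment with the tall zoom lens is square at the front, above the middle of the drawer, and leave the tray at rest. All four pieces of gear stay standing in their own compartments: do not shove, tip or lift them, keep the drawer shut, and disturb nothing else on the desk.

Things in the scene. Friction and masses are not known exactly. Their poses are not given: they have to be found in the camera images.
- base: fixed birch base of the carousel, a 280 mm square box 64 mm high holding one shut drawer; origin on the tray's vertical turning axis, at desk level; z up. Its front is its -x side, where the drawer is; it looks roughly to the robot, up to 30 degrees either way
- drawer_pull (a point): middle of the drawer's steel bow handle: it marks the middle of the base's front. 166 mm from the axis on the base's -x side, 34 mm above the desk; the handle is 100 mm wide and shows from above beyond the tray's edge
- tray: round birch tray, 280 mm across, turns both ways without end; origin on the axis, at its underside 72 mm above the desk. Upper face at 82 mm, rim lip 6 mm wide with its top at 96 mm. Its x axis points along the middle of the zoom lens's compartment. Bearing drag is light, about 0.1 N m: pushed gently it stops within a few degrees when let go
- divider_end (a point): outer end of one divider at half its height, 134 mm from the axis, 112 mm above the desk, 45 degrees from the tray's x axis towards its y. Four such radial dividers, 90 degrees apart, 5 mm thick, tops 142 mm above the desk, run in to a 28 mm post on the axis (top at 148 mm) and part the tray into four equal compartments, empty beyond 105 mm from the axis
- lens_bay (a point): point on the rim of the tray, 140 mm from the axis and 82 mm above the desk, in the middle of the zoom lens's compartment. At the front it lies on the base's -x side, straight above the middle of the drawer
- zoom_lens: loose black camera zoom lens standing on end, a cylinder 70 mm in diameter and 70 mm high (top 152 mm above the desk) with two ribbed rings, the largest and tallest thing in the tray, about 0.36 kg; origin at the centre of its underside, at start 62 mm from the axis in the middle of its compartment
- prime_lens: loose black short lens standing on end, 54 mm in diameter and 32 mm high, in another compartment, its centre 62 mm from the axis; origin at the centre of its underside
- battery: loose black video battery block 58 x 38 x 50 mm high, in another compartment, its centre 62 mm from the axis; origin at the centre of its underside
- tape: loose roll of dark grey tape lying flat, 72 mm in diameter with a 38 mm hole, 48 mm high, in another compartment, its centre 62 mm from the axis; origin at the centre of its underside
- headphones: bystander: loose black headphones lying on the desk to the right of the carousel, about 210 x 190 x 80 mm; leave alone
- mouse: bystander: loose black computer mouse, 108 x 62 x 34 mm, at the back right; leave alone
- bodypack: bystander: loose grey radio-microphone pack with a stub aerial, 145 x 64 x 22 mm, to the left; leave alone
- card_case: bystander: loose black memory-card case, 115 x 76 x 24 mm, at the back left; leave alone
- tub: bystander: loose pale round lidded tub, 102 mm in diameter, 42 mm high, at the front right; leave alone
- drawer (a joint): how far the drawer in the base is open (m): 0 at start, shut; grows as it is pulled out to the base's front; it stays where it is left. Leave it shut
There are look-alikes about, which are no part of the job. What is shaped like the tape but blue, green or purple is not meant.

How it is judged (in metres and radians):
On the way:
1. the fingers push the tray (contact force between the fingers and tray above 0.1 N).
At the end, for the whole second after the job is handed in: The middle of the zoom lens's compartment points to the drawer side of the base within 12 degrees (29 mm at the rim), the tray is at rest, and all four pieces of gear stand upright on the tray in their compartments; the drawer is shut (within 15 mm) (x of lens_bay in the frame of base below -0.1 m and y of lens_bay in the frame of base between -0.029 and 0.029 m and angular speed of tray below 0.03 rad/s and x of zoom_lens in the frame of tray above 0.03 m and height (world z) of zoom_lens between 0.076 and 0.09 m and height (world z) of prime_lens between 0.076 and 0.09 m and height (world z) of battery between 0.076 and 0.09 m and height (world z) of tape between 0.076 and 0.09 m and value of joint drawer below 0.015 m); the robot touches nothing.
It fails at once if a piece of gear is lifted off the tray by 15 mm (height (world z) of any of zoom_lens, prime_lens, battery, tape above 0.097 m).
It fails at once if a piece of gear is tipped by more than 20 degrees (angle between any of zoom_lens, prime_lens, battery, tape's own z axis and vertical above 0.35 rad).
It fails at once if the robot pushes on a piece of gear with more than 5 N (contact force between any of the arm, the fingers and zoom_lens above 5 N or contact force between any of the arm, the fingers and prime_lens above 5 N or contact force between any of the arm, the fingers and battery above 5 N or contact force between any of the arm, the fingers and tape above 5 N).
It fails at once if a bystander on the desk is moved by more than 20 mm (distance of any of headphones, mouse, bodypack, card_case, tub from where it was at the start of the episode above 0.02 m).
It also fails if it takes over 58 s, if anything falls off the work surface, if the arm or the gripper's body presses on something with over 40 N, if the wrist force passes 120 N, or if a joint passes its speed limit or range.

### The arm

A 7-joint arm with a two-finger parallel gripper is mounted at the origin on the work surface. World frame = base frame: x ahead of the robot, y to its left, z up, the work surface at z = 0. Lengths are in mm, angles in rad, forces in N, time in s.
With the tool pointing down it reaches from about 400 to 875 mm from the base axis. Payload 4.4 kg.
Tool frame: the origin (TCP) lies on the centre line of the jaws, within the pads' length; the fingertips stand 25 mm ahead of it and the grasp point (between the pads) lies 6 mm ahead of it; x points along the fingers, y is the direction in which the jaws open and shut, and the axes are right-handed (so a half turn about x gives the same grasp; the last joint's range is limited). The gripper opens to 85 mm and grips with 20 to 120 N. Pads are 22 mm wide; open, the fingers measure 114 mm over their backs; the gripper's body (76 mm by 85 mm) begins 54 mm behind the grasp point. The pads swing forward as they close: fully open they stand 13 mm farther back than shut.
Start: joints at [1.035, 0.628, 0.038, 1.517, -0.027, 0.996, -0.02], TCP at [294.288, -579.579, 256.313] pointing down, gripper open.
Joint ranges: [-3.06, 3.06], [-0.37, 2.12], [-1.25, 1.32], [0.18, 2.47], [-1.1, 4.24], [0.23, 1.98], [-2.94, 2.94]. Speed limits (rad/s): [2.57, 2.57, 3.14, 3.14, 3.14, 3.14, 3.14].

### API

Orientations are given as [roll, pitch, yaw] about the fixed x, y, z axes, in that order (R = Rz(yaw) Ry(pitch) Rx(roll)).
In Python, from cell import * gives the robot as it stands. The module is installed in compiled form; this text tells all that it offers.
- The arm moves only by the tool jog_arm, never from a script. Its argument "series" is a list of rows, each a list of 3 entries, a list of its own where there are three numbers: the turn, a rotation vector about the tool's x, y, z in degrees, then the shift along the tool's x, y, z in mm, then the gripper's target within -1 to 1 (shut at 1, half-way at 0, fully open at -1). In form: [[[rx, ry, rz], [dx, dy, dz], hand], ...]. A call has 1 to 8 rows; each row shifts and turns the commanded pose from where the row before left it, along the tool's axes as they then stand; what a row does not reach is not made up. A row lasts 1/8 s, in which the tool goes at most 62.5 mm and 10.7 degrees, less where a joint would pass 70% of its speed; a pose out of reach is approached as far as the arm can. A call is refused whole if a number of a shift passes 62.5 or a number of a turn 10.7, either way. A call with a gripper value outside its range is refused whole. The fingers move at their own pace and stop on an object; the grip force is fixed at half the most. Time passes only in rows, so rows that do not move let the fingers close. It gives the time, the measured TCP pose, the force and the opening at its end, in the units of the state.
- read_state(): the state, without advancing time (a new reading comes with each control period).
- get_image(name): name is "side" or "top"; returns a dict with "img" (420x560x3 uint8, red, green, blue), "range_z" (420x560 float32, mm along the optical axis (not along the pixel's ray), 0 where there is no reading), "fovy" (degrees; the focal length in pixels is half the picture's height over the tangent of half this angle, whatever the lens; pixels are square), "cx", "cy" (the principal point, pixels), "k1" (the pictures are not rectified: a ray, as slopes to the right and down, at radius r is drawn at 1 + k1 r^2 times it, then the intrinsics apply), "cam_to_world" (4x4, takes a point from camera to world coordinates). Camera axes: x right, y up, looking along -z (the intrinsics and any distortion apply to the point x, -y, -z); pixel columns grow to the right and rows downward; lengths in mm; the calibration is good to about 2 mm. A picture is of the moment at which its call begins.
- finish_job(): hands the job in, once; it reports no verdict.
The state is a dict: "clock": time; "qpos": joint angles; "qd": joint speeds; "tau": joint torques, N m; "eef_pos": TCP position; "tool_rot": TCP orientation; "force": force on the tool from outside, world axes, zero at the start; "torque": the same for the moment, N m; "width": finger opening in mm.
Only numpy, scipy, OpenCV 4.12 (cv2) and the standard library are available. Lean on these libraries where they do the work, as an engineer would, in place of code of your own. Each camera call takes 0.05 s, during which the arm holds its last target. There are 200 camera calls.

## Working session

There is one attempt and no reset: what is moved stays moved. The work goes in short steps, Python scripts to look and compute and a tool call to move; the robot and the scene stay as the last step left them, time stands still between calls to the robot, and variables do not carry over. Pictures are saved under pics/ and viewed, about 8 in all and at most 12, crops included, and the job is handed in when it is done.

Besides the shell and the picture viewer there is one more tool, called after "Emit:" as name([rows], argument=value, ...), one row to a line, values as JSON. jog_arm: Moves the arm, as the interface text tells. Its arguments: {"type":"object","properties":{"series":{"type":"array"}},"required":["series"]}

```bash
mkdir -p pics; cat > h.py <<'E'
from cell import *
import numpy as np, cv2
def cloud(d):
    h,w=d["range_z"].shape; f=h/2/np.tan(np.radians(d["fovy"])/2)
    u,v=np.meshgrid(np.arange(w),np.arange(h))
    K=np.array([[f,0,d["cx"]],[0,f,d["cy"]],[0,0,1.]])
    p=cv2.undistortPoints(np.stack([u,v],-1).reshape(-1,1,2).astype(np.float64),K,np.array([d["k1"],0,0,0,0.])).reshape(h,w,2)
    z=d["range_z"]; P=np.stack([p[...,0]*z,-p[...,1]*z,-z,np.ones_like(z)],-1)
    W=P@np.array(d["cam_to_world"]).T
    W[z==0]=np.nan
    return W[...,:3]
def save(d,n): cv2.imwrite("pics/"+n,d["img"][...,::-1])
E
python3 - <<'E'
from h import *
s=read_state(); print({k:np.round(v,3) for k,v in s.items()})
a=get_image("top"); b=get_image("side")
np.savez("a.npz",W=cloud(a),img=a["img"]); np.savez("b.npz",W=cloud(b),img=b["img"])
cv2.imwrite("pics/1.png",cv2.resize(np.vstack([a["img"],b["img"]]),(448,600) if 0 else (400,600))[...,::-1])
save(a,"top1.png"); save(b,"side1.png")
W=cloud(a); m=(W[...,2]>85)&(W[...,2]<100); print(m.sum(),np.nanmedian(W[m],0))
E
```

```text
{'clock': np.float64(0.0), 'qpos': array([ 1.035,  0.629,  0.038,  1.518, -0.027,  0.996, -0.02 ]), 'qd': array([ 0.001, -0.001,  0.   ,  0.   ,  0.   , -0.002,  0.001]), 'tau': array([-0.0000e+00, -5.6339e+01,  1.2260e+00, -1.9344e+01,  1.1000e-02,
        1.1000e-02,  0.0000e+00]), 'eef_pos': array([ 294.012, -579.059,  255.395]), 'tool_rot': array([-1.558,  1.569,  2.054]), 'force': array([-0.053, -0.043,  1.342]), 'torque': array([-0.007,  0.001,  0.006]), 'width': np.float64(85.424)}
4727 [656.74077233 495.26805426  90.82108658]
```

View pics/top1.png

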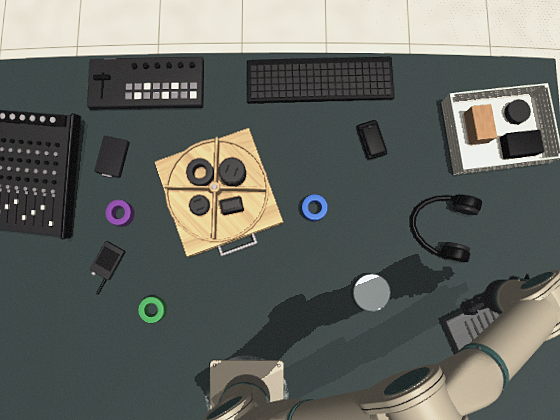

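View pics/side1.png

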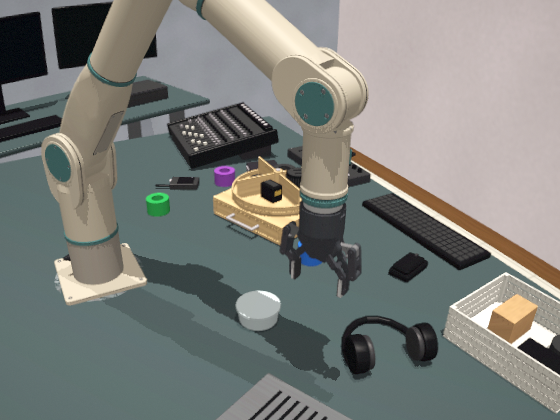

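The carousel is at top px (215,187). Tape is at (200,171), the likely zoom lens at (231,171), the prime lens at (199,205) and the battery at (231,205). The drawer handle is at (238,244). The blue, green and purple rings are decoys. I'll check heights and take an enlarged crop.

```bash
python3 - <<'E'
from h import *
d=np.load("a.npz"); W=d["W"]; img=d["img"]
for n,(u,v) in dict(post=(215,187),tapeL=(192,171),zoom=(232,170),prime=(199,205),batt=(231,205),pull=(239,246),dE=(250,187),dN=(217,150),dS=(213,225),dW=(178,188),rob=(247,385)).items():
    print(n,np.round(np.nanmedian(W[v-1:v+2,u-1:u+2].reshape(-1,3),0)))
R=W[120:265,145:295].reshape(-1,3)
t=R[(R[:,2]>132)&(R[:,2]<146)]; print("divtops",len(t))
# base corners: points z 55-72
b=R[(R[:,2]>45)&(R[:,2]<105)]
r=cv2.minAreaRect(b[:,:2].astype(np.float32)); print(r)
for lo,hi in((147,160),):
    q=R[(R[:,2]>lo)&(R[:,2]<hi)]; print(len(q),q.mean(0),q.min(0),q.max(0))
p=R[(R[:,2]>20)&(R[:,2]<50)]; print("low",len(p),np.round(p[:40]))
cv2.imwrite("pics/c1.png",cv2.resize(img[120:265,145:295],(600,580),interpolation=cv2.INTER_CUBIC)[...,::-1])
E
```

```text
post [571.  74. 150.]
tapeL [618. 137. 126.]
zoom [615.  30. 153.]
prime [528. 120. 115.]
batt [526.  33. 133.]
pull [423.  19.  34.]
dE [572. -17. 141.]
dN [676.  73. 119.]
dS [473.  79. 140.]
dW [574. 177. 113.]
rob [ 65. -10. 149.]
divtops 718
((560.0513305664062, 72.54428100585938), (307.3810729980469, 280.5777587890625), 19.93878173828125)
624 [610.86094729  37.0493714  152.29685619] [441.16984169 -35.28281471 147.00680424] [650.41788413 136.85437061 159.72873858]
low 218 [[ 490. -101.   31.]
 [ 486.  -93.   40.]
 [ 487.  -95.   32.]
 [ 488.  -98.   21.]
 [ 483.  -82.   42.]
 [ 485.  -84.   24.]
 [ 481.  -73.   36.]
 [ 482.  -76.   27.]
 [ 478.  -68.   33.]
 [ 476.  -59.   33.]
 [ 472.  -51.   44.]
 [ 473.  -53.   27.]
 [ 469.  -43.   46.]
 [ 471.  -45.   27.]
 [ 467.  -37.   31.]
 [ 464.  -29.   35.]
 [ 465.  -31.   23.]
 [ 462.  -20.   35.]
 [ 462.  -23.   31.]
 [ 458.  -12.   42.]
 [ 459.  -15.   31.]
 [ 459.  -18.   36.]
 [ 459.  -20.   36.]
 [ 456.   -6.   36.]
 [ 456.  -15.   36.]
 [ 456.  -17.   34.]
 [ 456.  -21.   41.]
 [ 453.    2.   32.]
 [ 454.   -0.   25.]
 [ 453.  -17.   34.]
 [ 453.  -20.   39.]
 [ 453.  -23.   42.]
 [ 450.   10.   42.]
 [ 451.    8.   21.]
 [ 450.  -18.   42.]
 [ 450.  -20.   38.]
 [ 451.  -23.   34.]
 [ 447.   18.   45.]
 [ 448.   16.   31.]
 [ 448.  -17.   33.]]
```

View pics/c1.png

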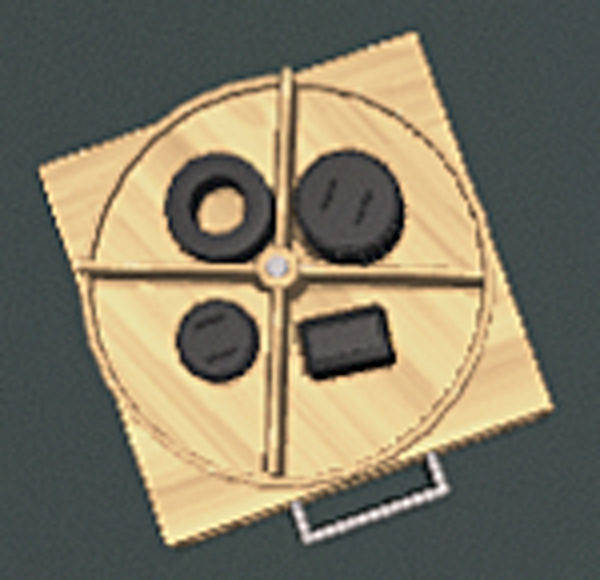

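The zoom lens is the 153 mm-high disc at crop (350,205), i.e. top px (232,170), the tallest and widest piece. Its bearing from the axis (571,74) is about -45°. The drawer pull's bearing is about 200°, so the tray must turn about 115° clockwise. I'll push on the far divider (at 0°) from its left side.

Emit:
jog_arm([
  [[0,0,0],[0,-26,-41],1],
  [[0,0,0],[0,-26,-41],1],
  [[0,0,0],[0,-26,-41],1],
  [[0,0,0],[0,-26,-41],1],
  [[0,0,0],[0,-26,-41],1],
  [[0,0,0],[0,-26,-41],1],
  [[0,0,0],[0,-26,-41],1],
  [[0,0,0],[0,-26,-41],1],
])

```text
clock: 1.1
eef_pos: [493.1, -244.1, 256.1]
tool_rot: [-0.784, 1.57, 2.827]
force: [0.4, 0.6, 0.0]
width: 0.4
```

Emit:
jog_arm([
  [[0,0,0],[0,-26,-41],1],
  [[0,0,0],[0,-26,-41],1],
  [[0,0,0],[0,-26,-41],1],
  [[0,0,0],[0,-26,-41],1],
  [[0,0,0],[0,-26,-41],1],
  [[0,0,0],[0,-26,-41],1],
  [[0,0,0],[0,-26,-41],1],
  [[0,0,0],[0,-26,-41],1],
])

```text
clock: 2.1
eef_pos: [691.3, 89.6, 255.8]
tool_rot: [-0.045, 1.57, -2.716]
force: [-0.2, -0.9, -0.3]
width: -0.1
```

Emit:
jog_arm([
  [[-10.5,0,0],[0,0,0],1],
  [[-10.5,0,0],[0,0,0],1],
  [[-10.5,0,0],[0,0,0],1],
  [[-10.5,0,0],[0,0,0],1],
  [[-10.5,0,0],[0,0,0],1],
  [[-10.5,0,0],[0,0,0],1],
])

```text
clock: 2.85
eef_pos: [690.6, 88.2, 255.7]
tool_rot: [-1.34, 1.57, -2.906]
force: [-0.1, -0.4, -0.1]
width: -0.4
```

```bash
cat >> h.py <<'E'
from scipy.spatial.transform import Rotation as Ro
def st(target=None):
    s=read_state(); R=Ro.from_euler("xyz",s["tool_rot"]).as_matrix()
    print("t",np.round(s["clock"],2),"p",np.round(s["eef_pos"],1),"F",np.round(s["force"],1),"q",np.round(s["qpos"],2),"w",round(float(s["width"]),1))
    print("x",np.round(R[:,0],3),"zdir",round(float(np.degrees(np.arctan2(R[1,2],R[0,2])))%360,1))
    if target is not None: print("tool shift",np.round(R.T@(np.array(target)-s["eef_pos"]),1))
E
python3 -c "
from h import *
st([693,105,200])"
```

```text
t 2.85 p [690.6  88.2 255.7] F [-0.1 -0.4 -0.1] q [-0.02  0.71 -0.27  1.36  0.2   1.09 -0.32] w -0.4
x [-0.001 -0.    -1.   ] zdir 270.3
tool shift [ 55.7   2.6 -16.8]
```

Emit:
jog_arm([
  [[0,0,0],[0,2,-10],1],
  [[0,0,0],[0,0,-10],1],
  [[0,0,0],[35,0,0],1],
  [[0,0,0],[30,0,0],1],
  [[0,0,0],[25,0,0],1],
  [[0,0,0],[0,0,0],1],
])

```text
clock: 3.6
eef_pos: [691.2, 109.1, 164.0]
tool_rot: [-1.388, 1.566, -2.961]
force: [-1.0, 0.4, 0.1]
width: 0.1
```

```bash
python3 - <<'E'
from h import *
st([693,105,136])
a=get_image("side"); b=get_image("top")
W=cloud(a); q=W[(abs(W[...,0]-693)<40)&(abs(W[...,1]-105)<40)]; print("finger lowest",np.sort(q[:,2])[:5], len(q))
x=cv2.resize(a["img"][110:270,180:380],(500,400),interpolation=cv2.INTER_CUBIC)
y=cv2.resize(b["img"][110:270,120:320],(500,400),interpolation=cv2.INTER_CUBIC)
cv2.imwrite("pics/2.png",cv2.resize(np.hstack([x,y]),(800,320))[...,::-1])
E
```

```text
t 3.6 p [691.2 109.1 164. ] F [-1.   0.4  0.1] q [-0.06  0.81 -0.25  1.43  0.23  0.93 -0.38] w 0.1
x [-0.005 -0.001 -1.   ] zdir 269.9
tool shift [28.   1.9  4.1]
finger lowest [78.49443063 79.04617898 79.60241745 79.74604842 79.77690982] 2595
```

View pics/2.png

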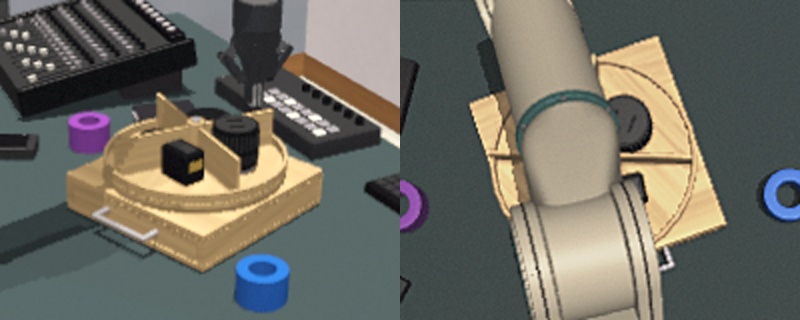

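Emit:
jog_arm([
  [[0,0,0],[13,2,0],1],
  [[0,0,0],[13,0,0],1],
  [[0,0,0],[0,0,6],1],
  [[0,0,0],[0,0,5],1],
  [[0,0,0],[0,0,4],1],
  [[0,0,0],[0,0,3],1],
  [[0,0,0],[0,0,2],1],
  [[0,0,0],[0,0,2],1],
])

```text
clock: 4.7
eef_pos: [695.0, 86.8, 140.6]
tool_rot: [2.564, 1.57, 0.992]
force: [0.2, -0.3, 0.9]
width: 0.0
```

```bash
python3 - <<'E'
from h import *
st([693,87.5,136])
E
```

```text
t 4.7 p [695.   86.8 140.6] F [ 0.2 -0.3  0.9] q [-0.03  0.84 -0.25  1.45  0.24  0.88 -0.35] w 0.0
x [ 0.001  0.001 -1.   ] zdir 269.9
tool shift [ 4.6 -2.  -0.7]
```

Emit:
jog_arm([
  [[2,0,0],[0,0.3,4.3],1],
  [[2,0,0],[0,0.3,4.3],1],
  [[2,0,0],[0,0.3,4.3],1],
  [[2,0,0],[0,0.3,4.3],1],
  [[2,0,0],[0,0.3,4.3],1],
  [[2,0,0],[0,0.3,4.3],1],
  [[2,0,0],[0,0.3,4.3],1],
  [[2,0,0],[0,0.3,4.3],1],
])

```text
clock: 5.7
eef_pos: [692.9, 51.7, 140.3]
tool_rot: [-1.449, 1.571, 2.981]
force: [-0.2, 1.1, -0.2]
width: -0.0
```

```bash
cat >> h.py <<'E'
def pol(c=(571,74)):
    st(); p=read_state()["eef_pos"]; print("r",np.round(np.hypot(p[0]-c[0],p[1]-c[1]),1),"ang",np.round(np.degrees(np.arctan2(p[1]-c[1],p[0]-c[0])),1))
E
python3 - <<'E'
from h import *
pol(); b=get_image("top"); a=get_image("side")
x=cv2.resize(a["img"][110:270,180:380],(500,400),interpolation=cv2.INTER_CUBIC)
y=cv2.resize(b["img"][110:270,120:320],(500,400),interpolation=cv2.INTER_CUBIC)
cv2.imwrite("pics/3.png",cv2.resize(np.hstack([x,y]),(800,320))[...,::-1])
E
```

```text
t 5.7 p [692.9  51.7 140.3] F [-0.2  1.1 -0.2] q [-0.02  0.82 -0.18  1.47  0.17  0.86 -0.53] w -0.0
x [-0.  0. -1.] zdir 253.8
r 123.9 ang -10.4
```

View pics/3.png

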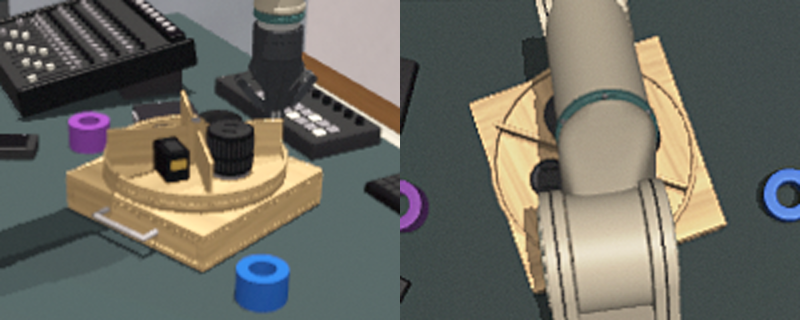

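The tray follows the finger: it has turned about 16° with a 1 N push. I'll carry on.

Emit:
jog_arm([
  [[2,0,0],[0,0.3,4.3],1],
  [[2,0,0],[0,0.3,4.3],1],
  [[2,0,0],[0,0.3,4.3],1],
  [[2,0,0],[0,0.3,4.3],1],
  [[2,0,0],[0,0.3,4.3],1],
  [[2,0,0],[0,0.3,4.3],1],
  [[2,0,0],[0,0.3,4.3],1],
  [[2,0,0],[0,0.3,4.3],1],
])

```text
clock: 6.8
eef_pos: [681.7, 19.3, 140.3]
tool_rot: [-2.992, 1.571, 1.158]
force: [-0.1, 1.1, 0.2]
width: 0.1
```

Emit:
jog_arm([
  [[2,0,0],[0,0.3,4.3],1],
  [[2,0,0],[0,0.3,4.3],1],
  [[2,0,0],[0,0.3,4.3],1],
  [[2,0,0],[0,0.3,4.3],1],
  [[2,0,0],[0,0.3,4.3],1],
  [[2,0,0],[0,0.3,4.3],1],
  [[2,0,0],[0,0.3,4.3],1],
  [[2,0,0],[0,0.3,4.3],1],
])

```text
clock: 7.8
eef_pos: [661.9, -8.8, 140.3]
tool_rot: [2.456, 1.571, 0.044]
force: [0.4, 0.9, 0.8]
width: 0.3
```

```bash
python3 -c "
from h import *
pol()"
```

```text
t 7.8 p [661.9  -8.8 140.3] F [0.4 0.9 0.8] q [-0.01  0.78 -0.03  1.58  0.03  0.79 -0.9 ] w 0.3
x [ 0.  0. -1.] zdir 221.8
r 123.0 ang -42.3
```

Emit:
jog_arm([
  [[2,0,0],[0,0.3,4.3],1],
  [[2,0,0],[0,0.3,4.3],1],
  [[2,0,0],[0,0.3,4.3],1],
  [[2,0,0],[0,0.3,4.3],1],
  [[2,0,0],[0,0.3,4.3],1],
  [[2,0,0],[0,0.3,4.3],1],
  [[2,0,0],[0,0.3,4.3],1],
  [[2,0,0],[0,0.3,4.3],1],
])

```text
clock: 8.8
eef_pos: [635.1, -30.3, 140.4]
tool_rot: [2.878, 1.571, 0.187]
force: [0.2, 1.3, 0.4]
width: 0.1
```

Emit:
jog_arm([
  [[2,0,0],[0,0.3,4.3],1],
  [[2,0,0],[0,0.3,4.3],1],
  [[2,0,0],[0,0.3,4.3],1],
  [[2,0,0],[0,0.3,4.3],1],
  [[2,0,0],[0,0.3,4.3],1],
  [[2,0,0],[0,0.3,4.3],1],
  [[2,0,0],[0,0.3,4.3],1],
  [[2,0,0],[0,0.3,4.3],1],
])

```text
clock: 9.8
eef_pos: [603.4, -43.7, 140.4]
tool_rot: [2.775, 1.571, -0.195]
force: [1.1, 0.4, 0.6]
width: 0.1
```

```bash
python3 - <<'E'
from h import *
pol(); b=get_image("top"); a=get_image("side")
W=cloud(b); q=W[(W[...,2]>148)&(W[...,2]<156)&(np.hypot(W[...,0]-571,W[...,1]-74)<140)]; print(len(q),q.mean(0))
x=cv2.resize(a["img"][110:270,180:380],(500,400),interpolation=cv2.INTER_CUBIC)
y=cv2.resize(b["img"][110:270,120:320],(500,400),interpolation=cv2.INTER_CUBIC)
cv2.imwrite("pics/4.png",cv2.resize(np.hstack([x,y]),(800,320))[...,::-1])
E
```

```text
t 9.8 p [603.4 -43.7 140.4] F [1.1 0.4 0.6] q [-0.05  0.71  0.12  1.75 -0.12  0.68 -1.26] w 0.1
x [ 0. -0. -1.] zdir 189.8
r 122.1 ang -74.6
55 [577.57110877  78.14674187 150.70920024]
```

View pics/4.png

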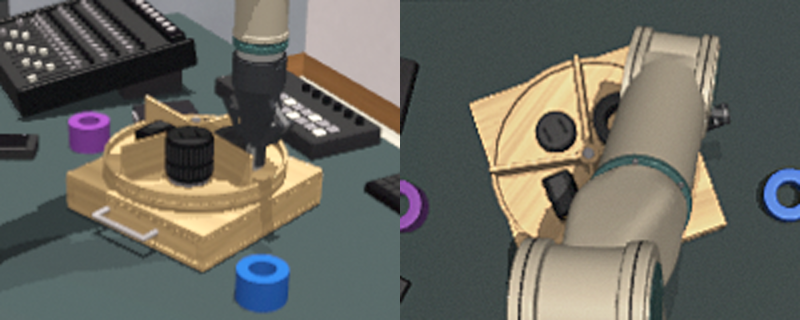

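Emit:
jog_arm([
  [[2,0,0],[0,0.4,4.3],1],
  [[2,0,0],[0,0.4,4.3],1],
  [[2,0,0],[0,0.4,4.3],1],
  [[2,0,0],[0,0.4,4.3],1],
  [[2,0,0],[0,0.4,4.3],1],
  [[2,0,0],[0,0.4,4.3],1],
  [[2,0,0],[0,0.4,4.3],1],
  [[2,0,0],[0,0.4,4.3],1],
])

```text
clock: 10.9
eef_pos: [569.3, -48.5, 140.3]
tool_rot: [-2.925, 1.571, 0.108]
force: [0.4, 0.6, -0.2]
width: -0.3
```

Emit:
jog_arm([
  [[2,0,0],[0,0.4,4.3],1],
  [[2,0,0],[0,0.4,4.3],1],
  [[2,0,0],[0,0.4,4.3],1],
  [[2,0,0],[0,0.4,4.3],1],
  [[2,0,0],[0,0.4,4.3],1],
  [[2,0,0],[0,0.4,4.3],1],
  [[1,0,0],[0,0.2,2.1],1],
  [[1,0,0],[0,0.2,2.1],1],
])

```text
clock: 11.9
eef_pos: [539.6, -45.1, 140.3]
tool_rot: [2.609, 1.571, -0.884]
force: [0.9, -1.1, -0.1]
width: -0.2
```

```bash
python3 - <<'E'
from h import *
pol(); b=get_image("top"); a=get_image("side")
x=cv2.resize(a["img"][110:270,180:380],(500,400),interpolation=cv2.INTER_CUBIC)
y=cv2.resize(b["img"][110:270,120:320],(500,400),interpolation=cv2.INTER_CUBIC)
cv2.imwrite("pics/5.png",cv2.resize(np.hstack([x,y]),(800,320))[...,::-1])
E
```

```text
t 11.9 p [539.6 -45.1 140.3] F [ 0.9 -1.1 -0.1] q [-0.14  0.65  0.26  1.93 -0.28  0.59 -1.62] w -0.2
x [ 0. -0. -1.] zdir 159.9
r 123.1 ang -104.8
```

View pics/5.png

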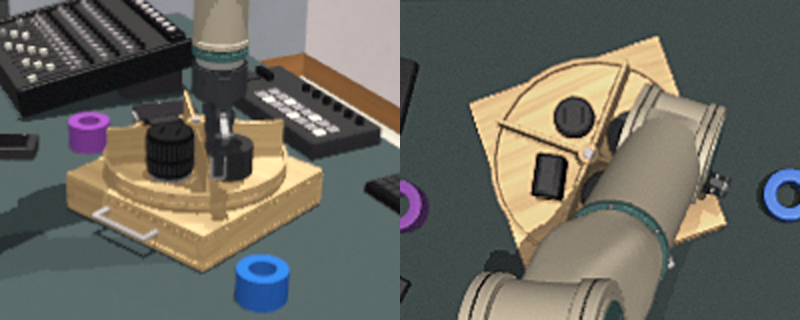

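Emit:
jog_arm([
  [[1,0,0],[0,0.2,2.1],1],
  [[1,0,0],[0,0.2,2.1],1],
  [[1,0,0],[0,0.2,2.1],1],
  [[0.5,0,0],[0,0.1,1],1],
  [[0,0,0],[0,0,0],1],
  [[0,0,0],[0,0,-4],1],
  [[0,0,0],[0,0,-6],1],
  [[0,0,0],[0,0,0],1],
])

```text
clock: 13.0
eef_pos: [542.5, -47.3, 140.3]
tool_rot: [-3.096, 1.57, -0.366]
force: [-1.1, -0.6, -0.2]
width: -0.3
```

Emit:
jog_arm([
  [[0,0,0],[-20,0,0],1],
  [[0,0,0],[-40,0,0],1],
  [[0,0,0],[-50,0,0],1],
  [[0,0,0],[-20,40,0],1],
  [[0,0,0],[0,50,0],1],
  [[0,0,0],[0,50,0],1],
  [[0,0,0],[0,50,0],1],
  [[0,0,0],[0,50,0],1],
])

```text
clock: 14.0
eef_pos: [445.0, -268.2, 270.4]
tool_rot: [-2.304, 1.571, 0.427]
force: [0.5, -0.0, -0.5]
width: 0.1
```

Emit:
jog_arm([
  [[0,0,0],[0,50,0],1],
  [[0,0,0],[0,50,0],1],
  [[0,0,0],[0,50,0],1],
  [[0,0,0],[0,0,0],1],
])

```text
clock: 14.5
eef_pos: [382.4, -408.8, 270.5]
tool_rot: [1.546, 1.568, -2.015]
force: [-0.3, 0.1, -1.1]
width: -0.2
```

```bash
python3 - <<'E'
from h import *
pol(); b=get_image("top"); W=cloud(b)
R=W[120:265,145:295].reshape(-1,3)
A=np.array([571,74]); rr=np.hypot(*(R[:,:2]-A).T)
q=R[(R[:,2]>149)&(R[:,2]<157)&(rr>22)&(rr<110)]; m=np.median(q,0); print("zoom",len(q),m,np.degrees(np.arctan2(*(m[:2]-A)[::-1]))%360)
t=R[(R[:,2]>136)&(R[:,2]<146)&(rr>100)&(rr<140)]; an=np.degrees(np.arctan2(t[:,1]-A[1],t[:,0]-A[0]))%360
h=np.histogram(an,72,(0,360)); print([(h[1][i],h[0][i]) for i in np.nonzero(h[0]>2)[0]]); 
c=np.angle(np.mean(np.exp(4j*np.radians(an))))/4; print("div mod90",np.degrees(c)%90)
l=R[(R[:,2]>50)&(R[:,2]<70)]; print("base",cv2.minAreaRect(l[:,:2].astype(np.float32)))
cv2.imwrite("pics/6.png",cv2.resize(b["img"][120:265,145:295],(600,580),interpolation=cv2.INTER_CUBIC)[...,::-1])
E
```

```text
t 14.5 p [ 382.4 -408.8  270.5] F [-0.3  0.1 -1.1] q [ 0.51  0.51  0.38  1.76 -0.23  0.91 -1.  ] w -0.2
x [-0.001 -0.003 -1.   ] zdir 156.0
r 518.3 ang -111.3
zoom 473 [515.54569753  54.81731257 153.04268237] 199.08146651294683
[(np.float64(60.0), np.int64(5)), (np.float64(65.0), np.int64(19)), (np.float64(150.0), np.int64(20)), (np.float64(155.0), np.int64(5)), (np.float64(245.0), np.int64(24)), (np.float64(335.0), np.int64(25))]
div mod90 66.0031497886907
base ((573.3656005859375, 77.22700500488281), (280.7600402832031, 281.1296081542969), 20.098249435424805)
```

View pics/6.png

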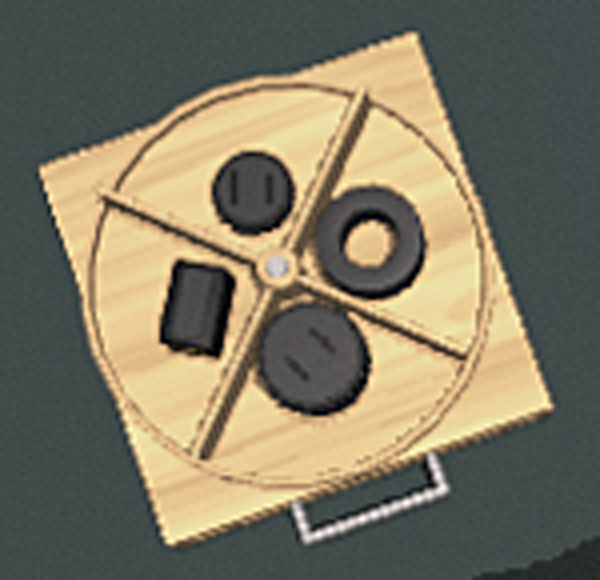

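The zoom lens at crop (313,360) sits in the front compartment. Its bearing is 199–201° against the front's 200.1°. All the gear is standing and the arm is clear.

```bash
python3 -c "
from cell import *
print(finish_job())"
```

```text
the job is handed in; nothing more can be done
None
```

I turned the tray about 115° clockwise by pushing one divider near the rim with the closed fingertips. Wrist force readings stayed around 1 N throughout. I then backed off, lifted clear and handed the job in at about 14.5 s; `finish_job()` gives no verdict.

- **Alignment:** the dividers put the middle of the zoom lens's compartment at about 201°, and the lens itself lies at 199°. The base's front faces 200.1°, so it is within about 1° (the limit is 12°).
- **Gear and drawer:** in the last top picture all four pieces stand in their own compartments. The drawer handle has not moved and the arm is clear of the carousel.
- **Small disagreement:** the two angle estimates differ by about 2°, and the axis position differs by about 4 mm between the post and the base outline. Both are well inside tolerance.
- **Not checked directly:** I did not measure the tray's speed. I retracted the finger about 1.5 s before the last picture, and the tray was where the finger had left it. I did not compare the bystanders' positions before and after; the fingers stayed above the tray while pushing, and the hand was raised for the rest.

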